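# Find the tight bush with the plug gauge

## Robot

A 7-joint arm with a two-finger parallel gripper is mounted at the origin on the work surface. World frame = base frame: x ahead of the robot, y to its left, z up, the work surface at z = 0. Lengths are in m, angles in degrees, forces in N, time in s.
With the tool pointing down it reaches from about 0.4 to 0.85 m from the base axis. Payload 4.5 kg.
Tool frame: the origin (TCP) lies between the finger pads; the fingertips stand 25 mm ahead of it and the grasp point (between the pads) lies 6 mm ahead of it; z points along the fingers, y is the line along which they close (so a half turn about z gives the same grasp; the last joint's range is limited). The gripper opens to 85 mm and grips with 20 to 120 N. Pads are 22 mm wide; open, the fingers measure 114 mm over their backs; the gripper's body (76 mm by 85 mm) begins 54 mm behind the grasp point. The pads swing forward as they close: fully open they stand 13 mm farther back than shut.
Start: joints at [-73.006, 39.483, -11.15, 89.685, 9.013, 51.709, -12.324], TCP at [0.162, 0.604, 0.228] pointing down, gripper open.
Joint ranges: [-172.22, 172.22], [-26.19, 119.32], [-84.43, 86.54], [7.71, 146.69], [-57.33, 237.33], [2.42, 119.75], [-152.13, 152.13]. Speed limits (degrees/s): [147.25, 147.25, 180, 180, 180, 180, 180].

## Interface

Orientations are given as [roll, pitch, yaw] about the fixed x, y, z axes, in that order (R = Rz(yaw) Ry(pitch) Rx(roll)).
In Python, from workcell import bot gives the robot as it stands.
- The arm moves only by the tool send_rows, never from a script. Its argument "commands" is a list of rows, each a list of 3 entries, a list of its own where there are three numbers: the shift along the tool's x, y, z in units of 80 mm (1.0 is 80 mm), then the turn, a rotation vector about the tool's x, y, z in units of 180 degrees (1.0 is 180 degrees), then the closure, from -1 (fully open) to 1 (shut). A call has 1 to 5 rows; each row is the pose to reach, as a shift and turn from the pose commanded when the call began, along the tool's axes at that moment, turning the shorter way round; what a row does not reach only later rows make up. A row lasts 1/10 s, in which the tool goes at most 50 mm and 8.59 degrees, less where a joint would pass 70% of its speed; a pose out of reach is approached as far as the arm can. A call with a number of a shift or a turn outside -1 to 1 is refused whole. A call with a gripper value outside its range is refused whole. The fingers move at their own pace and stop on an object; "squeeze" is the grip in N (left out, the last holds). Time passes only in rows, so rows that repeat a pose let the fingers close. It gives the time, the measured TCP pose, the force, the opening and the grip force at its end, in the units of the state.
- bot.observe(): the state, without advancing time (a new reading comes with each control period).
- bot.read_camera(name): name is "scene" or "top" or "wrist"; returns a dict with "color" (420x560x3 uint8, red, green, blue), "depth" (420x560 float32, m along the optical axis (not along the pixel's ray), 0 where there is no reading), "camera_matrix" (3x3 intrinsics, pixels), "distortion" ([k1, k2, p1, p2, k3] as OpenCV has them; the pictures are not rectified), "T" (4x4, takes a point from camera to world coordinates). Camera axes: x right, y up, looking along -z (the intrinsics and any distortion apply to the point x, -y, -z); pixel columns grow to the right and rows downward; lengths in m; the calibration is good to about 2 mm. A picture is of the moment at which its call begins.
- bot.hand_in(): hands the job in; it is judged then, once.
Trained networks look in a picture, given as the dict that the camera call returned (one of the last four; its "shot" number tells which), for a name from the list of things; names that differ only in an ending like _2 or _b are one class to them, and where a whole thing is asked for, a point or a joint stands for the part that bears it (a point fixed in the world has none). Each returns a list of dicts, best first, with "p" (0 to 1); they miss things now and then, are a little off and sometimes report something else, mostly with a low value. They report only what shows in the picture. A call takes as long as a camera call. They do not tell look-alikes from the thing itself.
- bot.spot_in(picture, label): "xy" ([column, row] in pixels, amid what is visible of it).
- bot.landmark_of(picture, label): "xy" ([column, row] in pixels: a listed point, or the origin of a listed thing).
The state is a dict: "clock": time; "qpos": joint angles; "joint_vel": joint speeds; "tau": joint torques, N m; "eef_pos": TCP position; "orientation": TCP orientation; "force": force on the tool from outside, world axes, zero at the start; "moment": the same for the moment, N m; "width": opening from 0.0 (shut) to 1.0 (fully open); "gripper_force": force on a finger pad.
Only numpy, scipy, OpenCV 4.12 (cv2) and the standard library are available. Lean on these libraries where they do the work, as an engineer would, in place of code of your own. Each camera call takes 0.05 s, during which the arm holds its last target. There are 200 camera calls.

## Task

Of the two steel bushes on the mat one still has a bore that is too tight lower down, which the eye cannot judge: try them with the plug gauge, with light pressure and never forcing it, until you have found the one that lets it in all the way down to its collar. Then stand the gauge back in its wooden block, slide the good bush fully down onto the free peg of the carrier board and put the tight one in the scrap box. Leave the bushes already on the carrier, the caliper and the black lunch tub as they are.

Things in the scene. Friction and masses are not known exactly. Their poses are not given: they have to be found in the camera images.
- gauge: go plug gauge of steel, standing upright in the block at the start. Origin at the centre of its lower end (nose), z up along its axis. From the nose up: lead taper from 17 to 20 mm diameter over 4 mm, gauging cylinder 20 mm diameter up to 34 mm, collar 30 mm diameter from 34 to 39 mm, round dark handle 18 mm diameter from 39 to 89 mm. About 0.2 kg. To be pressed with less than about 20 N
- gauge_collar (a point): point on the gauge's axis at the underside of its collar, 34 mm above the nose
- gauge_handle (a point): point on the gauge's axis at a good height to grip the handle, 66 mm above the nose
- block: fixed wooden gauge block, 64 x 64 x 42 mm, standing on the mat, with an upright through hole of 24 mm diameter in its middle. Origin at the centre of its underside, z up
- block_hole (a point): centre of the mouth of the block's hole, at its top face, 42 mm above its underside; the gauge's collar rests on this face when the gauge is put away
- bush_a: turned steel bush standing loose on the mat, 44 mm outer diameter, 40 mm high, 0.3 to 0.45 kg, with an upright bore through it, open at both ends. Origin at the centre of its underside, z up along the bore. Gripped round its outside. Which of the two bushes is the good one changes from start to start; only the gauge tells
- bush_a_mouth (a point): centre of bush_a's upper mouth, 40 mm above its underside. The bore is 21.5 mm in diameter down to 18 mm below the mouth; below that sits a captive liner (with a little play). Good bush: the liner is wider than the gauge, which goes in 34 mm, till its collar rests on the bush. Tight bush: the liner's bore is 16 mm and stops the gauge's nose 18 mm deep
- bush_b: the other bush on the mat, of the same sizes, shape and weight as bush_a but for the bore of its liner. Origin at the centre of its underside, z up along the bore
- bush_b_mouth (a point): centre of bush_b's upper mouth, 40 mm above its underside; bore as told for bush_a
- mat: dark green cutting mat on the table, fixed, 400 x 420 mm and 3 mm thick, on which the bushes and the block stand. Origin at the centre of its underside
- carrier: fixed plywood carrier board, 260 (its x) x 80 (its y) x 18 mm, on the table left or right of the mat, with a row of three upright wooden pegs along its x axis at x = -85, 0 and 85 mm. Each peg is 18 mm in diameter, with a pointed top, 30 mm high above the board. The first two carry bushes, the one at x = 85 mm is free. Origin at the centre of its underside
- free_peg (a point): foot of the free peg on its axis, at the top face of the board, 18 mm above the table; its axes are those of the board
- scrap: fixed grey open box for rejects, 210 (its x) x 150 (its y) x 50 mm, 4 mm walls and floor, on the table at the other side of the mat. An old reject stands in its -x half. The +x half is empty. Origin at the centre of its underside
- scrap_in (a point): centre of the scrap box's inner floor, 4 mm above the table; its axes are those of the box
- scrap_old: old reject bush, 44 mm diameter, 40 mm high, standing in the scrap box about 65 mm to the box's -x side. Origin at the centre of its underside
- done_1: finished bush, 44 mm diameter, 40 mm high, on the carrier's peg at x = -85 mm. Origin at the centre of its underside. Leave alone
- done_2: finished bush like done_1, on the carrier's middle peg. Leave alone
- caliper: steel vernier caliper lying flat at the mat's edge nearest the robot, 190 mm long along its y, 8 mm high, jaws towards its +x. Origin at the middle of its bar's underside. Leave alone
- tub: round black lunch tub with lid, 116 mm diameter at the rim, 71 mm high, standing at the mat's far left corner. Origin at the centre of its underside. Leave alone
Not all that is in view belongs to the job. Leave any blue or orange look-alike of the bush_b alone.

How it is judged (in metres and radians):
On the way:
1. the plug gauge is fully home in one of the bushes, upright, its collar down on the bush (within 2.5 mm) (((z of gauge_collar in the frame of bush_a between 0.036 and 0.0425 m and horizontal distance between gauge_collar and bush_a below 0.004 m and angle between the z axis of gauge and the z axis of bush_a, either way round below 0.09 rad and angle between bush_a's own z axis and vertical below 0.1 rad) or (z of gauge_collar in the frame of bush_b between 0.036 and 0.0425 m and horizontal distance between gauge_collar and bush_b below 0.004 m and angle between the z axis of gauge and the z axis of bush_b, either way round below 0.09 rad and angle between bush_b's own z axis and vertical below 0.1 rad))), for 0.2 s.
At the end, for the whole second after the job is handed in: The gauge stands upright in its block, collar down on it (within 4 mm); one bush is down on the free peg, level, its underside within 4 mm of the board (only the good bush can do so); the other is on the floor of the scrap box; all released and at rest (horizontal distance between gauge_collar and block_hole below 0.006 m and z of gauge_collar in the frame of block_hole below 0.004 m and angle between gauge's own z axis and vertical below 0.12 rad and linear speed of each of gauge, bush_a, bush_b below 0.02 m/s and ((horizontal distance between bush_a and free_peg below 0.006 m and z of bush_a in the frame of free_peg below 0.004 m and angle between bush_a's own z axis and vertical below 0.1 rad and x of bush_b in the frame of scrap_in between -0.1 and 0.1 m and y of bush_b in the frame of scrap_in between -0.07 and 0.07 m and z of bush_b in the frame of scrap_in below 0.035 m) or (horizontal distance between bush_b and free_peg below 0.006 m and z of bush_b in the frame of free_peg below 0.004 m and angle between bush_b's own z axis and vertical below 0.1 rad and x of bush_a in the frame of scrap_in between -0.1 and 0.1 m and y of bush_a in the frame of scrap_in between -0.07 and 0.07 m and z of bush_a in the frame of scrap_in below 0.035 m))); the robot touches nothing.
It fails at once if a bush is pressed onto the mat with more than 30 N while the gauge is in or over it: the gauge was forced ((contact force between bush_a and mat above 30 N and horizontal distance between gauge_collar and bush_a below 0.02 m) or (contact force between bush_b and mat above 30 N and horizontal distance between gauge_collar and bush_b below 0.02 m)).
It fails at once if a bush already on the carrier is moved more than 15 mm (distance of any of done_1, done_2 from where it was at the start of the episode above 0.015 m).
It fails at once if the caliper or the lunch tub is moved more than 20 mm (distance of any of caliper, tub from where it was at the start of the episode above 0.02 m).
It also fails if it takes over 72 s, if anything falls off the work surface, if the arm or the gripper's body presses on something with over 40 N, if the wrist force passes 120 N, or if a joint passes its speed limit or range.

## Working session

There is one attempt and no reset: what is moved stays moved. The work goes in short steps, Python scripts to look and compute and a tool call to move; the robot and the scene stay as the last step left them, time stands still between calls to the robot, and variables do not carry over. Pictures are saved under pics/ and viewed, at most 10 in all, crops included, and the job is handed in when it is done.

Besides the shell and the picture viewer there is one more tool, called after "Emit:" as name([rows], argument=value, ...), one row to a line, values as JSON. send_rows: Moves the arm, as the interface text tells. Shifts and turns lie within -1 to 1; 1 stands for 80 mm of shift or 180 degrees of turn. Its arguments: {"type":"object","properties":{"commands":{"type":"array","items":{"type":"array"}},"squeeze":{"type":"number"}},"required":["commands"]}

```bash
mkdir -p pics; cat > h.py <<'E'
import numpy as np, cv2
from workcell import bot
from scipy.spatial.transform import Rotation as R
def px2w(p,xy,z=None):
    K=p["camera_matrix"];T=np.array(p["T"])
    u=cv2.undistortPoints(np.array([[xy]],float),np.array(K),np.array(p["distortion"]))[0,0]
    d=np.array([u[0],-u[1],-1.0])
    if z is None:
        c,r=np.round(xy).astype(int); D=p["depth"][r,c]
        return (T@np.r_[d*D,1])[:3]
    w=T[:3,:3]@d; o=T[:3,3]
    return o+w*(z-o[2])/w[2]
def save(p,n): cv2.imwrite("pics/"+n,p["color"][:,:,::-1])
E
cat > a.py <<'E'
from h import *
s=bot.observe(); print({k:np.round(s[k],3) for k in("clock","eef_pos","orientation","force","width")})
zs={"block_hole":.045,"gauge_collar":None,"bush_a_mouth":.043,"free_peg":.018,"scrap_in":.004,"mat":.003,"carrier":0,"scrap":0,"caliper":.003,"tub":.0}
ims=[]
for c in("scene","top"):
    p=bot.read_camera(c);save(p,c+".png");ims.append(p["color"])
    print(c,"cam",np.round(np.array(p["T"])[:3,3],3))
    for n,z in zs.items():
        for d in bot.landmark_of(p,n)[:6]:
            if d["p"]>.2: print(n,round(d["p"],2),np.round(d["xy"]),np.round(px2w(p,d["xy"],.079 if z is None else z),3))
E
python3 a.py
```

```text
{'clock': np.float64(0.0), 'eef_pos': array([0.162, 0.603, 0.227]), 'orientation': array([-1.79892e+02,  7.00000e-03,  1.64947e+02]), 'force': array([ 0.166,  0.509, -0.272]), 'width': np.float64(1.001)}
scene cam [1.337 0.37  0.751]
block_hole 0.55 [231. 270.] [ 0.691 -0.026  0.045]
block_hole 0.35 [426. 268.] [0.494 0.355 0.045]
gauge_collar 0.56 [182. 195.] [ 0.537 -0.253  0.079]
gauge_collar 0.47 [227. 266.] [ 0.714 -0.022  0.079]
bush_a_mouth 0.66 [248. 220.] [ 0.514 -0.078  0.043]
free_peg 0.82 [415. 284.] [0.525 0.342 0.018]
scrap_in 0.74 [186. 194.] [ 0.438 -0.315  0.004]
scrap_in 0.51 [230. 254.] [ 0.604 -0.078  0.004]
mat 0.64 [271. 254.] [0.561 0.009 0.003]
carrier 0.75 [429. 269.] [ 0.44  0.36 -0.  ]
scrap 0.73 [181. 200.] [ 0.462 -0.316  0.   ]
scrap 0.41 [429. 259.] [0.406 0.355 0.   ]
caliper 0.62 [293. 218.] [ 0.405 -0.001  0.003]
tub 0.65 [310. 315.] [0.696 0.163 0.   ]
top cam [ 0.346 -0.011  1.159]
block_hole 0.58 [291. 140.] [ 0.683 -0.036  0.045]
block_hole 0.32 [145. 240.] [0.434 0.337 0.045]
gauge_collar 0.53 [407. 256.] [ 0.381 -0.307  0.079]
gauge_collar 0.41 [291. 140.] [ 0.671 -0.035  0.079]
gauge_collar 0.41 [277. 190.] [0.548 0.002 0.079]
bush_a_mouth 0.47 [307. 208.] [ 0.505 -0.072  0.043]
free_peg 0.72 [147. 207.] [0.521 0.341 0.018]
scrap_in 0.97 [409. 234.] [ 0.438 -0.337  0.004]
scrap_in 0.7 [148. 205.] [0.529 0.344 0.004]
mat 0.61 [276. 190.] [0.56  0.004 0.003]
carrier 0.63 [145. 241.] [0.434 0.351 0.   ]
scrap 0.91 [404. 232.] [ 0.444 -0.323  0.   ]
scrap 0.57 [293. 144.] [ 0.683 -0.042  0.   ]
caliper 0.67 [284. 249.] [ 0.408 -0.013  0.003]
caliper 0.59 [219. 137.] [0.708 0.155 0.003]
tub 0.9 [219. 138.] [0.704 0.155 0.   ]
```

View pics/top.png

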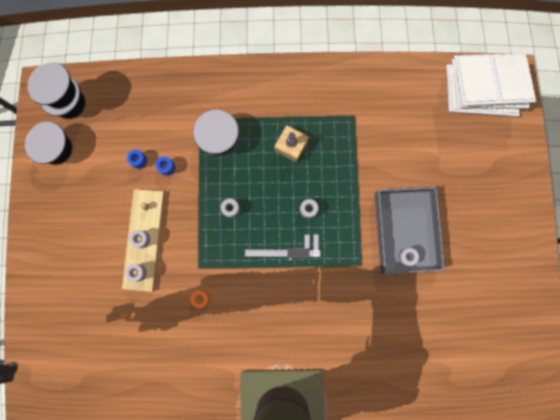

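View pics/scene.png

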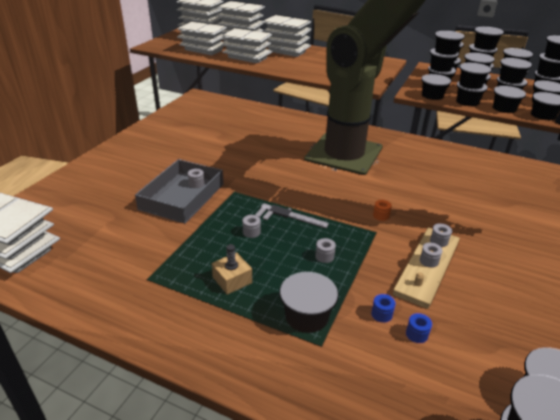

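The top view shows these things that could be taken for the loose bushes:
- Grey bushes on the mat at (230,207) and (309,208). These are the two I want.
- Blue look-alikes at (137,158) and (165,165), and an orange one at (200,299).
- Finished bushes at (139,239) and (135,272).
- The old reject at (410,257).

The gauge is at (291,140) in its block, and the free peg is at (147,207).

```bash
cat > b.py <<'E'
from h import *
p=bot.read_camera("top")
K=np.array(p["camera_matrix"]);D=p["depth"];T=np.array(p["T"])
rr,cc=np.mgrid[0:420,0:560]
u=cv2.undistortPoints(np.stack([cc,rr],-1).reshape(-1,1,2).astype(float),K,np.array(p["distortion"]))[:,0].reshape(420,560,2)
W=np.stack([u[...,0]*D,-u[...,1]*D,-D],-1)@T[:3,:3].T+T[:3,3]
def blob(n,px,zlo,zhi,r=.035):
    c=W[px[1],px[0]] 
    m=(D>0)&(abs(cc-px[0])<25)&(abs(rr-px[1])<25)&(W[...,2]>zlo)&(W[...,2]<zhi)
    q=W[m]; 
    for _ in range(3):
        k=np.linalg.norm(q[:,:2]-np.median(q[:,:2],0),axis=1)<r; q=q[k]
    (x,y),rad=cv2.minEnclosingCircle((q[:,:2]).astype(np.float32))
    print(n,len(q),"mean",np.round(q.mean(0),4),"circ",round(x,4),round(y,4),round(rad,4),"zmax",round(q[:,2].max(),4))
blob("bushL",(230,207),.034,.055)
blob("bushR",(309,208),.034,.055)
blob("handle",(291,140),.080,.12,.015)
blob("blocktop",(291,144),.035,.055,.05)
blob("peg",(147,206),.030,.06,.02)
blob("done",(139,239),.05,.07)
blob("done2",(135,272),.05,.07)
blob("old",(410,257),.034,.055)
blob("tub",(216,132),.06,.09,.07)
print("mat z",W[190,270,2],"table z",W[330,200,2])
c=cv2.resize(p["color"][110:240,190:350],None,fx=4.5,fy=4.5,interpolation=cv2.INTER_CUBIC)
cv2.imwrite("pics/crop.png",c[:,:,::-1])
E
python3 b.py
```

```text
bushL 196 mean [0.5123 0.1233 0.0437] circ 0.5127 0.1228 0.0222 zmax 0.0503
bushR 196 mean [ 0.5071 -0.0759  0.0436] circ 0.5075 -0.0759 0.022 zmax 0.0502
handle 55 mean [ 0.6756 -0.0353  0.0973] circ 0.6774 -0.0357 0.0092 zmax 0.106
blocktop 549 mean [ 0.6748 -0.035   0.0461] circ 0.679 -0.0358 0.0455 zmax 0.054
peg 52 mean [0.5209 0.3409 0.0444] circ 0.5211 0.3428 0.0098 zmax 0.0529
done 219 mean [0.4356 0.3509 0.0583] circ 0.4369 0.3515 0.0233 zmax 0.0643
done2 219 mean [0.3517 0.3593 0.0583] circ 0.3518 0.3598 0.0224 zmax 0.0656
old 213 mean [ 0.3788 -0.3227  0.0442] circ 0.3726 -0.3244 0.0293 zmax 0.0533
tub 1563 mean [0.7004 0.1545 0.0749] circ 0.7022 0.1551 0.0586 zmax 0.0812
mat z 0.0034675096959493334 table z -0.002947350402899618
```

View pics/crop.png

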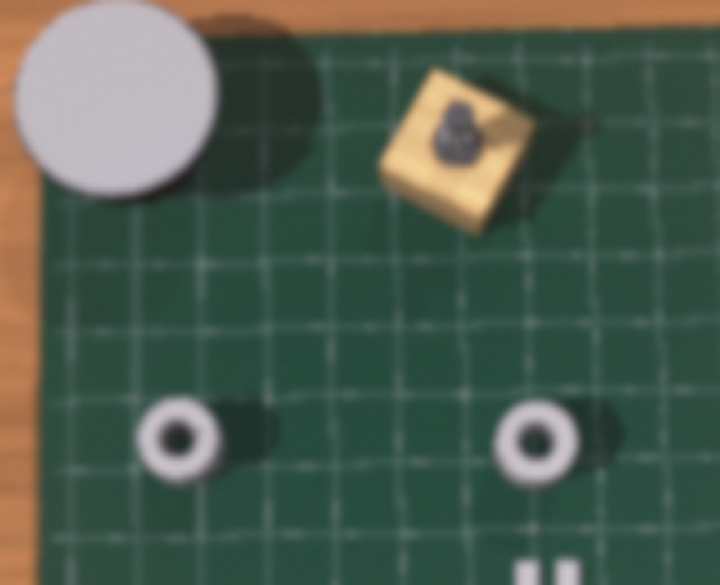

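The crop shows two plain grey bushes on the mat, at (180,440) and (535,440), and the gauge in its block at (458,130). I'll start moving towards the gauge.

Emit:
send_rows([
  [[-0.95,-0.65,0],[0,0,-0.084],-1],
  [[-0.95,-0.65,0],[0,0,-0.084],-1],
  [[-0.95,-0.65,0],[0,0,-0.084],-1],
], squeeze=40)

```text
clock: 1.45
eef_pos: [0.2291, 0.5275, 0.2272]
orientation: [-179.6, 0.2, 179.6]
force: [0.1, -0.3, -0.3]
width: 0.998
gripper_force: 0.0
```

Emit:
send_rows([
  [[-0.8,-1,0],[0,0,0],-1],
  [[-0.8,-1,0],[0,0,0],-1],
  [[-0.8,-1,0],[0,0,0],-1],
])

```text
clock: 1.75
eef_pos: [0.2924, 0.4468, 0.2272]
orientation: [-179.6, 0.2, 179.4]
force: [0.3, -0.1, -0.3]
width: 0.997
gripper_force: 0.0
```

Emit:
send_rows([
  [[-0.8,-1,0],[0,0,0],-1],
  [[-0.8,-1,0],[0,0,0],-1],
  [[-0.8,-1,0],[0,0,0],-1],
])

```text
clock: 2.05
eef_pos: [0.3558, 0.3667, 0.2272]
orientation: [-179.7, 0.2, 179.3]
force: [0.2, 0.0, 0.6]
width: 0.998
gripper_force: 0.0
```

Emit:
send_rows([
  [[-0.8,-1,0],[0,0,0],-1],
  [[-0.8,-1,0],[0,0,0],-1],
  [[-0.8,-1,0],[0,0,0],-1],
])

```text
clock: 2.35
eef_pos: [0.4195, 0.2867, 0.2273]
orientation: [-179.7, 0.1, 179.3]
force: [0.1, 0.4, 0.3]
width: 0.998
gripper_force: 0.0
```

Emit:
send_rows([
  [[-0.8,-1,0],[0,0,0],-1],
  [[-0.8,-1,0],[0,0,0],-1],
  [[-0.8,-1,0],[0,0,0],-1],
])

```text
clock: 2.65
eef_pos: [0.4834, 0.2066, 0.2273]
orientation: [-179.7, 0.2, 179.3]
force: [-0.9, -0.3, -0.2]
width: 1.002
gripper_force: 0.0
```

Emit:
send_rows([
  [[-0.8,-1,0],[0,0,0],-1],
  [[-0.8,-1,0],[0,0,0],-1],
  [[-0.8,-1,0],[0,0,0],-1],
])

```text
clock: 2.95
eef_pos: [0.5472, 0.1262, 0.2272]
orientation: [-179.7, 0.2, 179.3]
force: [-1.3, -0.8, 0.1]
width: 1.0
gripper_force: 0.0
```

Emit:
send_rows([
  [[-0.8,-1,0],[0,0,0],-1],
  [[-0.8,-1,0],[0,0,0],-1],
  [[-0.8,-1,0],[0,0,0],-1],
])

```text
clock: 3.25
eef_pos: [0.6108, 0.0458, 0.2271]
orientation: [-179.7, 0.2, 179.3]
force: [-0.9, -0.7, -0.4]
width: 0.998
gripper_force: 0.0
```

Emit:
send_rows([
  [[-0.8,-1,0],[0,0,0],-1],
  [[-0.8,-1,0],[0,0,0],-1],
  [[-0.8,-1,0],[0,0,0],-1],
])

```text
clock: 3.55
eef_pos: [0.674, -0.0345, 0.2268]
orientation: [-179.6, 0.2, 179.4]
force: [-0.2, -0.4, -0.4]
width: 0.995
gripper_force: 0.0
```

```bash
cat > w.py <<'E'
import sys
from h import *
p=bot.read_camera("wrist");save(p,sys.argv[1])
s=bot.observe();print(s["clock"],np.round(s["eef_pos"],4),np.round(s["orientation"],2),"cam",np.round(np.array(p["T"])[:3,3],3))
for a in sys.argv[2:]:
    n,z=a.split("=")
    for d in bot.landmark_of(p,n)[:3]: print(n,round(d["p"],2),np.round(d["xy"],1),np.round(px2w(p,d["xy"],float(z)),4))
E
python3 w.py w1.png gauge_collar=.045 block_hole=.045 gauge_handle=.077
```

```text
3.6 [ 0.6724 -0.0306  0.2267] [-1.7982e+02  4.0000e-02  1.7957e+02] cam [ 0.606 -0.032  0.373]
gauge_collar 0.68 [272.2 195.8] [ 0.681  -0.0389  0.045 ]
block_hole 0.79 [278.4 195.9] [ 0.6811 -0.0331  0.045 ]
gauge_handle 0.79 [274.6 199.7] [ 0.6771 -0.0362  0.077 ]
gauge_handle 0.41 [275.9 186.8] [ 0.6658 -0.035   0.077 ]
```

View pics/w1.png

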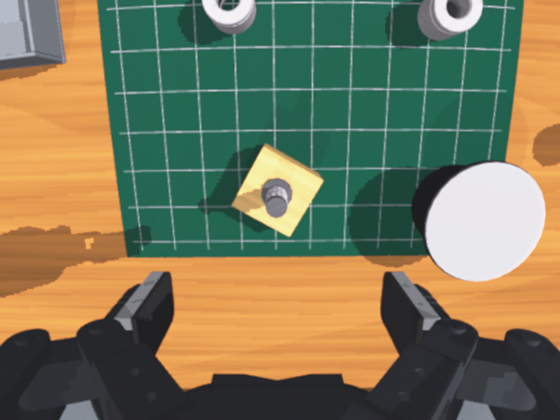

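Emit:
send_rows([
  [[-0.05,-0.03,0.5],[0,0,0],-1],
  [[-0.05,-0.03,1],[0,0,0],-1],
  [[-0.05,-0.03,1],[0,0,0],-1],
])

```text
clock: 4.05
eef_pos: [0.6697, -0.0264, 0.1424]
orientation: [180.0, -0.7, -179.8]
force: [-1.5, -0.7, -0.2]
width: 1.005
gripper_force: 0.0
```

Emit:
send_rows([
  [[0,0,0],[0,0,0],-1],
  [[0,0,0],[0,0,0],-1],
])

```text
clock: 4.25
eef_pos: [0.6764, -0.0269, 0.1502]
orientation: [180.0, 0.2, -179.9]
force: [0.7, -0.0, 1.1]
width: 1.002
gripper_force: 0.0
```

Emit:
send_rows([
  [[-0.01,-0.11,0.25],[0,0,0],-1],
  [[-0.01,-0.11,0.5],[0,0,0],-1],
  [[-0.01,-0.11,0.7],[0,0,0],-1],
  [[-0.01,-0.11,0.82],[0,0,0],-1],
  [[-0.01,-0.11,0.82],[0,0,0],-1],
])

```text
clock: 4.75
eef_pos: [0.6752, -0.0365, 0.0814]
orientation: [180.0, -0.1, -179.9]
force: [-0.1, 0.3, -0.6]
width: 0.997
gripper_force: 0.0
```

Emit:
send_rows([
  [[0,0,0],[0,0,0],-1],
])

```text
clock: 4.85
eef_pos: [0.6763, -0.0366, 0.0828]
orientation: [180.0, 0.1, -179.9]
force: [0.2, -0.8, 0.2]
width: 0.997
gripper_force: 0.0
```

Emit:
send_rows([
  [[0,0,0],[0,0,0],1],
  [[0,0,0],[0,0,0],1],
  [[0,0,0],[0,0,0],1],
  [[0,0,0],[0,0,0],1],
  [[0,0,0],[0,0,0],1],
], squeeze=50)

```text
clock: 5.35
eef_pos: [0.6759, -0.0367, 0.0823]
orientation: [180.0, 0.0, -179.9]
force: [-0.1, 0.4, 0.1]
width: 0.179
gripper_force: 48.8
```

Emit:
send_rows([
  [[0,0,0],[0,0,0],1],
  [[0,0,0],[0,0,0],1],
])

```text
clock: 5.55
eef_pos: [0.6759, -0.0368, 0.0823]
orientation: [180.0, 0.0, -179.9]
force: [0.7, 0.7, 2.1]
width: 0.187
gripper_force: 48.7
```

Emit:
send_rows([
  [[0,0,-0.3],[0,0,0],1],
  [[0,0,-0.7],[0,0,0],1],
  [[0,0,-1],[0,0,0],1],
  [[0,0,-1],[0,0,0],1],
])

```text
clock: 5.95
eef_pos: [0.678, -0.037, 0.1653]
orientation: [180.0, 0.4, -180.0]
force: [2.1, -0.3, -2.0]
width: 0.181
gripper_force: 49.1
```

Emit:
send_rows([
  [[0.4,-0.2,0],[0,0,0],1],
  [[0.8,-0.2,0],[0,0,0],1],
  [[1,-0.2,0],[0,0,0],1],
])

```text
clock: 6.25
eef_pos: [0.5911, -0.0546, 0.16]
orientation: [-179.9, -0.4, 180.0]
force: [0.3, -0.3, -1.4]
width: 0.181
gripper_force: 49.2
```

Emit:
send_rows([
  [[0.4,-0.29,0],[0,0,0],1],
  [[0.8,-0.29,0],[0,0,0],1],
  [[1,-0.29,0],[0,0,0],1],
  [[1,-0.29,0],[0,0,0],1],
])

```text
clock: 6.65
eef_pos: [0.5116, -0.0772, 0.1607]
orientation: [-180.0, -0.4, -180.0]
force: [0.0, -0.1, -2.4]
width: 0.185
gripper_force: 49.2
```

Emit:
send_rows([
  [[0,0,0],[0,0,0],1],
  [[0,0,0],[0,0,0],1],
])

```text
clock: 6.85
eef_pos: [0.5172, -0.0761, 0.1617]
orientation: [180.0, 0.1, -179.9]
force: [0.2, -0.5, -2.1]
width: 0.185
gripper_force: 49.2
```

```bash
python3 w.py w2.png bush_a_mouth=.043 gauge_collar=.12 gauge=.088
```

```text
6.9 [ 0.5171 -0.0761  0.1617] [ 1.7997e+02  7.0000e-02 -1.7992e+02] cam [ 0.449 -0.075  0.308]
bush_a_mouth 0.74 [274.9 194.2] [ 0.5082 -0.0764  0.043 ]
bush_a_mouth 0.3 [358.2 240.6] [ 0.546  -0.0098  0.043 ]
gauge_collar 0.68 [276.2 247. ] [ 0.5218 -0.0753  0.12  ]
gauge 0.79 [281.7 229.5] [ 0.5219 -0.0717  0.088 ]
```

View pics/w2.png

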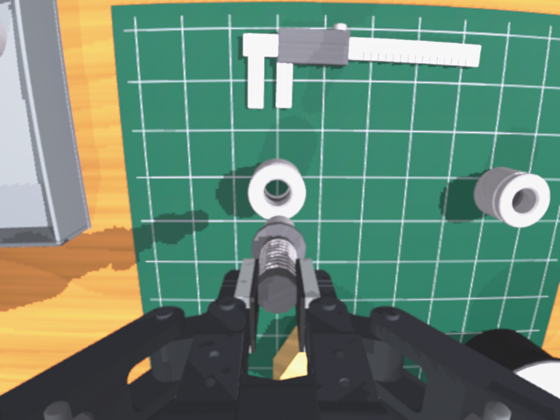

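The gauge is held upright, with its handle at (280,290) and collar at (278,240). It is just beyond the right bush, whose mouth is at (276,190). Next I'll measure both from the wrist depth.

```bash
cat > g.py <<'E'
from h import *
from scipy.optimize import least_squares
def cloud(p):
    K=np.array(p["camera_matrix"]);D=p["depth"];T=np.array(p["T"])
    rr,cc=np.mgrid[0:420,0:560]
    u=cv2.undistortPoints(np.stack([cc,rr],-1).reshape(-1,1,2).astype(float),K,np.array(p["distortion"]))[:,0].reshape(420,560,2)
    W=np.stack([u[...,0]*D,-u[...,1]*D,-D],-1)@T[:3,:3].T+T[:3,3]
    W[D<=0]=np.nan
    return W
def annulus(q,ro,ri,c0):
    # centre of a ring seen as points: circle fit on outer hull
    h=cv2.convexHull(q[:,:2].astype(np.float32))[:,0]
    f=least_squares(lambda c:np.hypot(h[:,0]-c[0],h[:,1]-c[1])-ro,c0,loss="soft_l1",f_scale=.001)
    return f.x,np.abs(f.fun).mean()
if __name__=="__main__":
    p=bot.read_camera("wrist");W=cloud(p);s=bot.observe();t=s["eef_pos"];print(np.round(t,4))
    d=np.hypot(W[...,0]-t[0],W[...,1]-t[1])
    for zo in (-.085+.0,):
        pass
    # side surface points of gauge, by height relative to TCP
    for lo,hi,r,n in((-.039,-.033,.015,"collar"),(-.066,-.042,.010,"cyl"),):
        q=W[(W[...,2]-t[2]>lo)&(W[...,2]-t[2]<hi)&(d<.03)]
        if len(q)<10: print(n,len(q));continue
        f=least_squares(lambda c:np.hypot(q[:,0]-c[0],q[:,1]-c[1])-r,t[:2]+[.002,0],loss="soft_l1",f_scale=.001)
        print(n,len(q),np.round(f.x,4),"rel",np.round(f.x-t[:2],4),round(np.abs(f.fun).mean(),4))
    for b in((.508,-.076),(.5125,.123)):
        q=W[(W[...,2]>.039)&(W[...,2]<.047)&(np.hypot(W[...,0]-b[0],W[...,1]-b[1])<.03)]
        if len(q)>50: print("bush",len(q),annulus(q,.022,0,b),q[:,2].mean())
E
python3 g.py
```

```text
[ 0.5162 -0.0763  0.1618]
collar 132 [ 0.5197 -0.0738] rel [0.0035 0.0025] 0.0011
cyl 157 [ 0.5191 -0.0742] rel [0.0029 0.0021] 0.0001
bush 1854 (array([ 0.50760857, -0.0756273 ]), np.float64(0.00011262828331276426)) 0.04299072315672232
bush 1759 (array([0.51253687, 0.12362527]), np.float64(0.0002639398369461019)) 0.042702826423712065
```

Emit:
send_rows([
  [[0.144,-0.018,0.2],[0,0,0],1],
  [[0.144,-0.018,0.38],[0,0,0],1],
  [[0.144,-0.018,0.38],[0,0,0],1],
  [[0.144,-0.018,0.38],[0,0,0],1],
])

```text
clock: 7.5
eef_pos: [0.5047, -0.0777, 0.1317]
orientation: [180.0, 0.0, -179.9]
force: [0.4, 0.4, -2.2]
width: 0.179
gripper_force: 49.2
```

Emit:
send_rows([
  [[0,0,0],[0,0,0],1],
  [[0,0,0],[0,0,0],1],
])

```text
clock: 7.7
eef_pos: [0.5049, -0.0779, 0.1322]
orientation: [180.0, 0.1, -179.9]
force: [1.3, 0.7, -2.4]
width: 0.183
gripper_force: 49.2
```

```bash
python3 g.py
```

```text
[ 0.5048 -0.0779  0.1322]
collar 123 [ 0.5083 -0.0757] rel [0.0035 0.0022] 0.0012
cyl 157 [ 0.5077 -0.0758] rel [0.0029 0.0021] 0.0001
bush 1604 (array([ 0.5075311 , -0.07556809]), np.float64(0.00011822473206111852)) 0.042941995996829574
bush 1464 (array([0.51284243, 0.12314418]), np.float64(0.0012336990292068787)) 0.042590626577259094
```

Emit:
send_rows([
  [[0,0,0.07],[0,0,0],1],
  [[0,0,0.14],[0,0,0],1],
  [[0,0,0.2],[0,0,0],1],
  [[0,0,0.25],[0,0,0],1],
  [[0,0,0.28],[0,0,0],1],
])

```text
clock: 8.25
eef_pos: [0.5041, -0.0778, 0.1086]
orientation: [180.0, -0.0, -179.9]
force: [-0.1, 0.4, -2.3]
width: 0.184
gripper_force: 49.2
```

Emit:
send_rows([
  [[0,0,0.03],[0,0,0],1],
  [[0,0,0.06],[0,0,0],1],
  [[0,0,0.06],[0,0,0],1],
])

```text
clock: 8.55
eef_pos: [0.5041, -0.0778, 0.1041]
orientation: [180.0, -0.0, -179.9]
force: [-0.2, -0.3, -1.7]
width: 0.188
gripper_force: 49.2
```

Emit:
send_rows([
  [[0,0,0.02],[0,0,0],1],
  [[0,0,0.04],[0,0,0],1],
  [[0,0,0.06],[0,0,0],1],
])

```text
clock: 8.85
eef_pos: [0.5042, -0.0779, 0.0995]
orientation: [180.0, 0.0, -179.9]
force: [-0.4, -0.3, -1.4]
width: 0.183
gripper_force: 49.2
```

Emit:
send_rows([
  [[0,0,0.015],[0,0,0],1],
  [[0,0,0.03],[0,0,0],1],
])

```text
clock: 9.05
eef_pos: [0.5042, -0.0779, 0.0971]
orientation: [180.0, 0.0, -179.9]
force: [0.6, 0.5, -0.8]
width: 0.179
gripper_force: 49.2
```

Emit:
send_rows([
  [[0,0,0.01],[0,0,0],1],
  [[0,0,0.02],[0,0,0],1],
])

```text
clock: 9.25
eef_pos: [0.5043, -0.0779, 0.0955]
orientation: [180.0, 0.0, -179.9]
force: [-0.1, -0.4, -2.4]
width: 0.182
gripper_force: 49.2
```

Emit:
send_rows([
  [[0,0,0.01],[0,0,0],1],
  [[0,0,0.02],[0,0,0],1],
])

```text
clock: 9.45
eef_pos: [0.5042, -0.0779, 0.0939]
orientation: [180.0, 0.0, -179.9]
force: [1.1, -0.7, -2.7]
width: 0.179
gripper_force: 49.2
```

Emit:
send_rows([
  [[0,0,0.01],[0,0,0],1],
  [[0,0,0.02],[0,0,0],1],
])

```text
clock: 9.65
eef_pos: [0.5042, -0.0779, 0.0923]
orientation: [180.0, 0.0, -179.9]
force: [0.2, -0.5, -1.5]
width: 0.18
gripper_force: 49.2
```

Emit:
send_rows([
  [[0,0,0.02],[0,0,0],1],
  [[0,0,0.04],[0,0,0],1],
  [[0,0,0.06],[0,0,0],1],
  [[0,0,0.08],[0,0,0],1],
])

```text
clock: 10.05
eef_pos: [0.5042, -0.0779, 0.0858]
orientation: [180.0, 0.0, -179.9]
force: [-0.7, 0.6, -2.0]
width: 0.18
gripper_force: 49.2
```

Emit:
send_rows([
  [[0,0,0.01],[0,0,0],1],
  [[0,0,0.03],[0,0,0],1],
])

```text
clock: 10.25
eef_pos: [0.5043, -0.0779, 0.0835]
orientation: [180.0, 0.0, -179.9]
force: [0.9, 0.9, -2.0]
width: 0.184
gripper_force: 49.2
```

Emit:
send_rows([
  [[0,0,0.01],[0,0,0],1],
  [[0,0,0.01],[0,0,0],1],
])

```text
clock: 10.45
eef_pos: [0.5042, -0.0779, 0.0826]
orientation: [180.0, -0.0, -179.9]
force: [0.9, 0.3, -2.3]
width: 0.181
gripper_force: 49.2
```

Emit:
send_rows([
  [[0,0,0.01],[0,0,0],1],
  [[0,0,0.02],[0,0,0],1],
])

```text
clock: 10.65
eef_pos: [0.5043, -0.0779, 0.0812]
orientation: [180.0, 0.0, -179.9]
force: [0.2, 1.2, -2.7]
width: 0.18
gripper_force: 49.2
```

Emit:
send_rows([
  [[0,0,0.01],[0,0,0],1],
  [[0,0,0.01],[0,0,0],1],
  [[0,0,0.01],[0,0,0],1],
])

```text
clock: 10.95
eef_pos: [0.5042, -0.0779, 0.0803]
orientation: [180.0, -0.0, -179.9]
force: [0.9, -0.3, -2.4]
width: 0.183
gripper_force: 49.2
```

Emit:
send_rows([
  [[0,0,0.01],[0,0,0],1],
  [[0,0,0.01],[0,0,0],1],
])

```text
clock: 11.15
eef_pos: [0.5045, -0.0778, 0.0801]
orientation: [-180.0, 0.1, -179.9]
force: [0.4, 0.5, 4.0]
width: 0.182
gripper_force: 50.1
```

Emit:
send_rows([
  [[0,0,0.01],[0,0,0],1],
  [[0,0,0.01],[0,0,0],1],
  [[0,0,0.01],[0,0,0],1],
])

```text
clock: 11.45
eef_pos: [0.5047, -0.0777, 0.08]
orientation: [-180.0, 0.1, -179.9]
force: [-2.0, 1.1, 11.9]
width: 0.186
gripper_force: 50.7
```

The gauge went fully home in the right bush, with its collar seated at about 14 N. That makes the right bush the good one. Next I'll return the gauge to its block.

Emit:
send_rows([
  [[0,0,-0.2],[0,0,0],1],
  [[0,0,-0.4],[0,0,0],1],
  [[0,0,-0.7],[0,0,0],1],
  [[0,0,-1],[0,0,0],1],
  [[0,0,-1],[0,0,0],1],
])

```text
clock: 11.95
eef_pos: [0.5058, -0.0782, 0.1611]
orientation: [-180.0, 0.3, -180.0]
force: [0.4, -0.4, -2.6]
width: 0.183
gripper_force: 49.4
```

Emit:
send_rows([
  [[-0.4,0.25,0],[0,0,0],1],
  [[-0.8,0.25,0],[0,0,0],1],
  [[-1,0.25,0],[0,0,0],1],
])

```text
clock: 12.25
eef_pos: [0.5865, -0.0569, 0.158]
orientation: [180.0, 0.1, -179.9]
force: [-0.1, 0.1, -1.0]
width: 0.177
gripper_force: 49.3
```

Emit:
send_rows([
  [[-0.4,0.25,0],[0,0,0],1],
  [[-0.8,0.25,0],[0,0,0],1],
  [[-1,0.25,0],[0,0,0],1],
  [[-1,0.25,0],[0,0,0],1],
])

```text
clock: 12.65
eef_pos: [0.6654, -0.0376, 0.1569]
orientation: [180.0, 0.0, -179.9]
force: [-0.4, -1.5, -1.4]
width: 0.184
gripper_force: 49.3
```

Emit:
send_rows([
  [[-0.13,0,0.1],[0,0,0],1],
  [[-0.13,0,0.2],[0,0,0],1],
  [[-0.13,0,0.2],[0,0,0],1],
  [[-0.13,0,0.2],[0,0,0],1],
])

```text
clock: 13.05
eef_pos: [0.6735, -0.0379, 0.1421]
orientation: [-180.0, -0.1, -179.9]
force: [0.8, -0.1, -2.8]
width: 0.18
gripper_force: 49.3
```

```bash
python3 g.py
```

```text
[ 0.6739 -0.0378  0.1426]
collar 318 [ 0.6775 -0.035 ] rel [0.0036 0.0029] 0.0018
cyl 151 [ 0.676  -0.0357] rel [0.002  0.0021] 0.0001
bush 440 (array([0.51308831, 0.12331072]), np.float64(0.000289915941588869)) 0.042750315461024216
```

Emit:
send_rows([
  [[-0.037,0.005,0],[0,0,0],1],
  [[-0.037,0.005,0.1],[0,0,0],1],
  [[-0.037,0.005,0.2],[0,0,0],1],
  [[-0.037,0.005,0.3],[0,0,0],1],
  [[-0.037,0.005,0.4],[0,0,0],1],
])

```text
clock: 13.6
eef_pos: [0.6771, -0.0374, 0.1096]
orientation: [-180.0, -0.1, -179.9]
force: [-0.1, 0.1, -2.4]
width: 0.187
gripper_force: 49.3
```

Emit:
send_rows([
  [[0,0,0.08],[0,0,0],1],
  [[0,0,0.16],[0,0,0],1],
  [[0,0,0.22],[0,0,0],1],
  [[0,0,0.26],[0,0,0],1],
])

```text
clock: 14.0
eef_pos: [0.6774, -0.0373, 0.0894]
orientation: [180.0, -0.0, -179.9]
force: [-0.2, -0.5, -2.3]
width: 0.18
gripper_force: 49.3
```

Emit:
send_rows([
  [[0,0,0.02],[0,0,0],1],
  [[0,0,0.04],[0,0,0],1],
  [[0,0,0.04],[0,0,0],1],
])

```text
clock: 14.3
eef_pos: [0.6775, -0.0373, 0.0868]
orientation: [180.0, 0.0, -179.9]
force: [-0.3, -0.2, -1.6]
width: 0.181
gripper_force: 49.3
```

Emit:
send_rows([
  [[0,0,0.02],[0,0,0],1],
  [[0,0,0.04],[0,0,0],1],
  [[0,0,0.05],[0,0,0],1],
  [[0,0,0.05],[0,0,0],1],
])

```text
clock: 14.7
eef_pos: [0.6774, -0.0373, 0.0826]
orientation: [180.0, -0.0, -179.9]
force: [1.0, -0.6, -2.1]
width: 0.185
gripper_force: 49.3
```

Emit:
send_rows([
  [[0,0,0],[0,0,0],-1],
  [[0,0,0],[0,0,0],-1],
  [[0,0,0],[0,0,0],-1],
  [[0,0,0],[0,0,0],-1],
])

```text
clock: 15.1
eef_pos: [0.6777, -0.0373, 0.083]
orientation: [180.0, 0.0, -179.9]
force: [-0.5, 0.2, 0.1]
width: 0.854
gripper_force: 0.0
```

Emit:
send_rows([
  [[0,0,-0.3],[0,0,0],-1],
  [[0,0,-0.7],[0,0,0],-1],
  [[0,0,-1],[0,0,0],-1],
])

```text
clock: 15.4
eef_pos: [0.6781, -0.0372, 0.1645]
orientation: [180.0, 0.1, -179.9]
force: [1.1, 0.3, 0.8]
width: 0.997
gripper_force: 0.0
```

Emit:
send_rows([
  [[1,-0.25,0],[0,0,0],-1],
  [[1,-0.25,0],[0,0,0],-1],
])

```text
clock: 15.6
eef_pos: [0.5962, -0.058, 0.1638]
orientation: [-180.0, 0.1, -180.0]
force: [0.6, -0.2, -1.4]
width: 0.999
gripper_force: 0.0
```

Emit:
send_rows([
  [[0.6,-0.25,0],[0,0,0],-1],
  [[1,-0.25,0],[0,0,0],-1],
  [[1,-0.25,0],[0,0,0],-1],
  [[1,-0.25,0],[0,0,0],-1],
])

```text
clock: 16.0
eef_pos: [0.518, -0.0775, 0.1634]
orientation: [180.0, 0.1, -179.9]
force: [0.7, -0.4, 0.0]
width: 1.0
gripper_force: 0.0
```

```bash
python3 g.py; cat > c.py <<'E'
from g import *
p=bot.read_camera("top");W=cloud(p);s=bot.observe();print(s["clock"])
for n,b,lo,hi,r in(("handle",(.677,-.036),.09,.12,.009),("bushL",(.5125,.123),.037,.05,.022),("bushR",(.5075,-.0756),.037,.05,.022)):
    q=W[(W[...,2]>lo)&(W[...,2]<hi)&(np.hypot(W[...,0]-b[0],W[...,1]-b[1])<.03)]
    if len(q)>5: print(n,len(q),annulus(q,r,0,b),np.median(q[:,2]))
E
python3 c.py
```

```text
[ 0.5192 -0.0771  0.1633]
collar 0
cyl 0
bush 1943 (array([ 0.5076153 , -0.07564312]), np.float64(0.00012668767319235253)) 0.04298263887922874
bush 1753 (array([0.51245158, 0.12364913]), np.float64(0.000277644463431803)) 0.04268253173477154
16.1
handle 29 (array([ 0.67934053, -0.03651248]), np.float64(0.0005469052342463)) 0.10072809352259515
bushL 190 (array([0.51301497, 0.12332114]), np.float64(0.0005807856605158254)) 0.04374152888536076
bushR 186 (array([ 0.50739339, -0.07590344]), np.float64(0.0006011729247356514)) 0.043745848118147856
```

Emit:
send_rows([
  [[0.165,-0.01,0.3],[0,0,0],-1],
  [[0.165,-0.01,0.6],[0,0,0],-1],
  [[0.165,-0.01,0.8],[0,0,0],-1],
])

```text
clock: 16.4
eef_pos: [0.5054, -0.0778, 0.0974]
orientation: [180.0, 0.0, -179.9]
force: [0.8, 0.5, 0.6]
width: 0.997
gripper_force: 0.0
```

Emit:
send_rows([
  [[0,0,0.3],[0,0,0],-1],
  [[0,0,0.6],[0,0,0],-1],
  [[0,0,0.78],[0,0,0],-1],
  [[0,0,0.78],[0,0,0],-1],
])

```text
clock: 16.8
eef_pos: [0.5049, -0.0775, 0.0344]
orientation: [180.0, -0.1, -179.9]
force: [-0.2, 0.0, 0.7]
width: 1.001
gripper_force: 0.0
```

Emit:
send_rows([
  [[0,0,0],[0,0,0],-1],
  [[0,0,0],[0,0,0],-1],
])

```text
clock: 17.0
eef_pos: [0.5056, -0.0782, 0.037]
orientation: [180.0, 0.1, -179.9]
force: [-0.0, -0.3, 0.7]
width: 1.003
gripper_force: 0.0
```

Emit:
send_rows([
  [[0,0,0],[0,0,0],1],
  [[0,0,0],[0,0,0],1],
  [[0,0,0],[0,0,0],1],
  [[0,0,0],[0,0,0],1],
], squeeze=60)

```text
clock: 17.4
eef_pos: [0.5055, -0.0781, 0.0389]
orientation: [-180.0, 0.2, -179.9]
force: [-5.6, -5.4, 27.8]
width: 0.33
gripper_force: 13.8
```

Emit:
send_rows([
  [[0,0,0],[0,0,0],1],
  [[0,0,-0.3],[0,0,0],1],
  [[0,0,-0.7],[0,0,0],1],
  [[0,0,-1],[0,0,0],1],
  [[0,0,-1],[0,0,0],1],
])

```text
clock: 17.9
eef_pos: [0.5064, -0.0786, 0.1193]
orientation: [-180.0, 0.4, -180.0]
force: [0.8, 0.5, -0.6]
width: 0.0
gripper_force: 0.0
```

```bash
python3 c.py; python3 w.py w3.png bush_a_mouth=.043
```

```text
17.95
handle 46 (array([ 0.67942214, -0.03650226]), np.float64(0.0010129375866933406)) 0.10048907414218378
bushL 192 (array([0.51304112, 0.12312865]), np.float64(0.0006386216769909126)) 0.043760634033771284
bushR 86 (array([ 0.50776873, -0.0767696 ]), np.float64(0.001159630151027493)) 0.04386753123327192
18.0 [ 0.5045 -0.0785  0.1167] [-1.7999e+02  5.0000e-02 -1.7996e+02] cam [ 0.437 -0.077  0.264]
bush_a_mouth 0.96 [279.5 222. ] [ 0.5054 -0.0756  0.043 ]
```

View pics/w3.png

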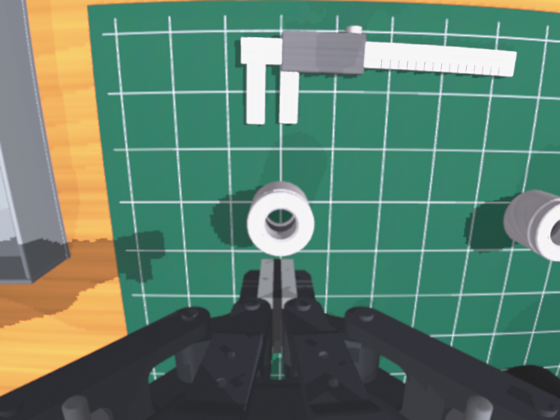

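The right bush is still upright and unmoved, with its mouth at (280,222). The fingers are shut at (278,265), so the grasp slipped off. I'll check the fingertip geometry from the depth.

```bash
cat > t.py <<'E'
from g import *
p=bot.read_camera("wrist");W=cloud(p);t=bot.observe()["eef_pos"];print(t,bot.observe()["width"])
for r in range(248,330,6): print(r,[np.round(W[r,c]-t,4).tolist() for c in(268,288)])
q=W[200:260,240:320].reshape(-1,3);q=q[(q[:,2]>.039)&(q[:,2]<.047)];print(annulus(q,.022,0,(.507,-.076)),q[:,2].mean())
E
python3 t.py
```

```text
[ 0.50361184 -0.07840863  0.11557513] -0.0007253714525502651
248 [[0.0175, -0.0047, -0.0724], [0.0173, 0.0085, -0.072]]
254 [[0.0216, -0.0047, -0.0722], [0.0215, 0.0086, -0.0719]]
260 [[-0.0094, -0.0026, 0.0108], [-0.009, 0.0058, 0.0098]]
266 [[-0.0092, -0.0024, 0.0164], [-0.0094, 0.0056, 0.0169]]
272 [[-0.0094, -0.0023, 0.0224], [-0.0092, 0.0054, 0.0221]]
278 [[-0.0096, -0.0021, 0.028], [-0.0098, 0.0052, 0.0285]]
284 [[-0.0089, -0.0021, 0.0316], [-0.009, 0.0051, 0.0317]]
290 [[-0.0093, -0.0019, 0.0369], [-0.0088, 0.005, 0.0358]]
296 [[-0.0096, -0.0018, 0.0417], [-0.0094, 0.0048, 0.0412]]
302 [[-0.0099, -0.0017, 0.046], [-0.0101, 0.0047, 0.0464]]
308 [[-0.0098, -0.0016, 0.0496], [-0.0105, 0.0045, 0.0509]]
314 [[-0.0103, -0.0015, 0.0539], [-0.01, 0.0045, 0.0535]]
320 [[-0.0092, -0.0015, 0.0554], [-0.0094, 0.0044, 0.0558]]
326 [[-0.0067, -0.0015, 0.0548], [-0.01, 0.0043, 0.0598]]
(array([ 0.50763521, -0.07554359]), np.float64(0.00016165916764708922)) 0.04297010040815257
```

The depth shows the shut fingertips about 10 mm behind the reported TCP, not 25 mm ahead of it. The fingers therefore closed on the rim of the bush. I'll grasp about 36 mm lower.

Emit:
send_rows([
  [[-0.03,0.016,0],[0,0,0],-1],
  [[-0.03,0.016,0],[0,0,0],-1],
  [[-0.03,0.016,0],[0,0,0],-1],
  [[-0.03,0.016,0.2],[0,0,0],-1],
  [[-0.03,0.016,0.4],[0,0,0],-1],
])

```text
clock: 18.6
eef_pos: [0.5071, -0.0771, 0.0841]
orientation: [180.0, 0.1, -179.9]
force: [-0.2, 0.6, 0.3]
width: 0.845
gripper_force: 0.0
```

Emit:
send_rows([
  [[0,0,0.2],[0,0,0],-1],
  [[0,0,0.4],[0,0,0],-1],
  [[0,0,0.6],[0,0,0],-1],
  [[0,0,0.6],[0,0,0],-1],
])

```text
clock: 19.0
eef_pos: [0.5054, -0.0768, 0.0346]
orientation: [180.0, -0.2, -179.9]
force: [-0.5, -1.0, 0.3]
width: 0.999
gripper_force: 0.0
```

```bash
cat > t2.py <<'E'
from g import *
p=bot.read_camera("wrist");W=cloud(p);s=bot.observe();t=s["eef_pos"];print(t,s["width"],s["force"])
for sg in(-1,1):
    q=W[(abs(W[...,0]-t[0])<.03)&(sg*(W[...,1]-t[1])>.03)&(sg*(W[...,1]-t[1])<.065)&(W[...,2]-t[2]>-.03)&(W[...,2]-t[2]<.08)&(W[...,2]>.012)]
    print(sg,len(q),"tip z rel",np.round(np.percentile(q[:,2]-t[2],[0,1,5]),4),"inner y",np.round(np.percentile(sg*(q[:,1]-t[1]),[1,5]),4))
q=W[(W[...,2]>.039)&(W[...,2]<.047)&(np.hypot(W[...,0]-t[0],W[...,1]-t[1])<.03)]
print(annulus(q,.022,0,t[:2]) if len(q)>50 else len(q))
E
python3 t2.py
```

```text
[ 0.50602677 -0.07684267  0.03559742] 1.001249253734905 [ 0.19886019 -0.13424817  0.63483213]
-1 10658 tip z rel [0.0153 0.0191 0.026 ] inner y [0.0315 0.0397]
1 9907 tip z rel [0.0149 0.0188 0.0251] inner y [0.0321 0.0394]
(array([ 0.50737836, -0.07528576]), np.float64(0.00020590624594834053))
```

Emit:
send_rows([
  [[0,0,0.15],[0,0,0],-1],
  [[0,0,0.3],[0,0,0],-1],
  [[0,0,0.42],[0,0,0],-1],
  [[0,0,0.42],[0,0,0],-1],
])

```text
clock: 19.45
eef_pos: [0.5059, -0.0769, 0.0014]
orientation: [-180.0, -0.1, -179.9]
force: [-0.8, -0.5, -0.2]
width: 0.996
gripper_force: 0.0
```

Emit:
send_rows([
  [[0,0,0],[0,0,0],0.2],
  [[0,0,0],[0,0,0],0.2],
  [[0,0,0],[0,0,0],1],
  [[0,0,0],[0,0,0],1],
  [[0,0,0],[0,0,0],1],
])

```text
clock: 19.95
eef_pos: [0.5071, -0.0769, 0.0035]
orientation: [180.0, 0.1, -179.9]
force: [-0.7, -0.3, 6.6]
width: 0.51
gripper_force: 61.1
```

Emit:
send_rows([
  [[0,0,-0.2],[0,0,0],1],
  [[0,0,-0.5],[0,0,0],1],
  [[0,0,-0.8],[0,0,0],1],
  [[0,0,-1],[0,0,0],1],
])

```text
clock: 20.35
eef_pos: [0.5068, -0.0772, 0.0839]
orientation: [-180.0, 0.0, -180.0]
force: [0.3, 0.7, -3.6]
width: 0.51
gripper_force: 62.0
```

Emit:
send_rows([
  [[-0.11,0.4,0],[0,0,0],1],
  [[-0.11,0.8,0],[0,0,0],1],
  [[-0.11,1,0],[0,0,0],1],
])

```text
clock: 20.65
eef_pos: [0.5157, 0.0067, 0.0829]
orientation: [179.8, 0.1, -179.8]
force: [0.5, -0.1, -3.1]
width: 0.51
gripper_force: 62.2
```

Emit:
send_rows([
  [[-0.11,0.5,0],[0,0,0],1],
  [[-0.11,1,0],[0,0,0],1],
])

```text
clock: 20.85
eef_pos: [0.5252, 0.0833, 0.0826]
orientation: [-180.0, 0.1, 179.9]
force: [-0.6, 0.9, -3.8]
width: 0.51
gripper_force: 62.2
```

Emit:
send_rows([
  [[-0.11,0.5,0],[0,0,0],1],
  [[-0.11,1,0],[0,0,0],1],
])

```text
clock: 21.05
eef_pos: [0.5336, 0.1644, 0.0826]
orientation: [180.0, 0.1, -180.0]
force: [1.3, 0.2, -2.3]
width: 0.505
gripper_force: 62.2
```

Emit:
send_rows([
  [[-0.11,0.5,0],[0,0,0],1],
  [[-0.11,1,0],[0,0,0],1],
])

```text
clock: 21.25
eef_pos: [0.5422, 0.2442, 0.0825]
orientation: [-180.0, 0.0, -180.0]
force: [1.6, -0.8, -3.5]
width: 0.507
gripper_force: 62.2
```

Emit:
send_rows([
  [[-0.2,0.5,0],[0,0,0],1],
  [[-0.2,0.9,0],[0,0,0],1],
  [[-0.2,1,0],[0,0,0],1],
  [[-0.2,1,0],[0,0,0],1],
])

```text
clock: 21.65
eef_pos: [0.5561, 0.3249, 0.0822]
orientation: [180.0, -0.1, -179.8]
force: [-0.4, 0.1, -3.2]
width: 0.508
gripper_force: 62.2
```

Emit:
send_rows([
  [[0,0.2,0],[0,0,0],1],
  [[0,0.2,0],[0,0,0],1],
  [[0,0.2,0],[0,0,0],1],
])

```text
clock: 21.95
eef_pos: [0.5574, 0.3385, 0.0827]
orientation: [-180.0, -0.0, -180.0]
force: [-0.2, -0.1, -3.5]
width: 0.51
gripper_force: 62.3
```

```bash
python3 w.py w4.png free_peg=.018 bush_a=.083
```

```text
22.0 [0.5576 0.3379 0.0827] [-1.7994e+02 -1.0000e-02 -1.7999e+02] cam [0.49  0.34  0.229]
free_peg 0.65 [286.  168.7] [0.5207 0.3451 0.018 ]
bush_a 0.67 [274.1 272.4] [0.5581 0.3385 0.083 ]
bush_a 0.56 [321.4 337.4] [0.5925 0.3613 0.083 ]
bush_a 0.19 [275.3 319.6] [0.5826 0.339  0.083 ]
```

View pics/w4.png

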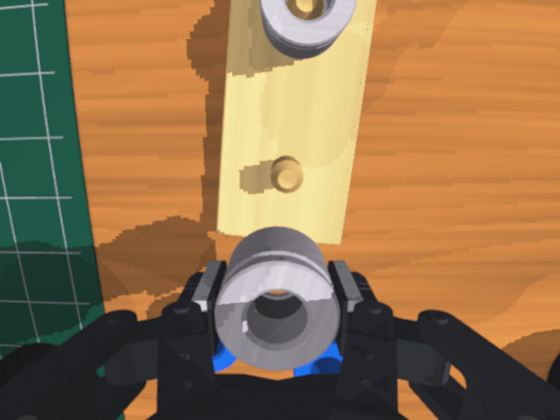

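The bush is held level, with its top at (277,315). The free peg is at (287,175) and done_2 at (307,10).

```bash
cat > k.py <<'E'
from g import *
p=bot.read_camera("wrist");W=cloud(p);t=bot.observe()["eef_pos"];print(np.round(t,4))
def cyl(n,c,lo,hi,r,rad):
    q=W[(W[...,2]>lo)&(W[...,2]<hi)&(np.hypot(W[...,0]-c[0],W[...,1]-c[1])<rad)]
    f=least_squares(lambda c:np.hypot(q[:,0]-c[0],q[:,1]-c[1])-r,c,loss="soft_l1",f_scale=.0005)
    print(n,len(q),np.round(f.x,4),"res",round(np.abs(f.fun).mean(),5))
    return f.x
b=cyl("bush",(t[0],t[1]+.002),t[2]+.005,t[2]+.033,.022,.026)
b2=cyl("bush low",(t[0],t[1]+.002),t[2]+.002,t[2]+.014,.022,.026)
k=cyl("peg",(.521,.343),.022,.040,.009,.014)
k2=cyl("peg low",(.521,.343),.021,.030,.009,.014)
q=W[(np.hypot(W[...,0]-t[0],W[...,1]-t[1])<.03)&(W[...,2]>t[2]+.02)&(W[...,2]<t[2]+.05)]
h,e=np.histogram(q[:,2]-t[2],30);print("top z rel",e[h.argmax()])
d=k-b;print("delta",np.round(d,4),"tool",np.round([-d[0]/.08,d[1]/.08],3))
E
python3 k.py
```

```text
[0.5578 0.3379 0.0828]
bush 4843 [0.5574 0.3391] res 0.00434
bush low 1550 [0.5567 0.3392] res 0.00445
peg 100 [0.5217 0.3447] res 5e-05
peg low 46 [0.5217 0.3447] res 4e-05
top z rel 0.038996876675604655
delta [-0.0357  0.0056] tool [0.446 0.07 ]
```

```bash
cat >> k.py <<'E'
s=(W[...,2]>t[2]+.004)&(W[...,2]<t[2]+.036)&(abs(W[...,1]-t[1]-.0015)<.017)&(W[...,0]<t[0]-.008)&(W[...,0]>t[0]-.026)
q=W[s];f=least_squares(lambda c:np.hypot(q[:,0]-c[0],q[:,1]-c[1])-.022,t[:2],loss="soft_l1",f_scale=.0005)
print("side",len(q),np.round(f.x,4),np.abs(f.fun).mean())
ft=(q[:,2]>t[2]+.02);
for m in(ft,~ft):
    g=least_squares(lambda c:np.hypot(q[m][:,0]-c[0],q[m][:,1]-c[1])-.022,t[:2],loss="soft_l1",f_scale=.0005);print(np.round(g.x,4),m.sum())
d=k-f.x;print("delta",np.round(d,4),"tool",np.round([-d[0]/.08,d[1]/.08],3))
E
python3 k.py
```

```text
[0.5577 0.3381 0.0828]
bush 4873 [0.5574 0.3393] res 0.00434
bush low 1532 [0.5507 0.3456] res 0.0043
peg 102 [0.5217 0.3447] res 5e-05
peg low 47 [0.5217 0.3447] res 4e-05
top z rel 0.038988353446780324
delta [-0.0357  0.0054] tool [0.446 0.067]
side 2374 [0.5584 0.3389] 0.0002463989913510586
[0.5584 0.339 ] 1367
[0.5583 0.3389] 1007
delta [-0.0366  0.0057] tool [0.458 0.072]
```

Emit:
send_rows([
  [[0.2,0.07,0],[0,0,0],1],
  [[0.4,0.072,0],[0,0,0],1],
  [[0.458,0.072,0.1],[0,0,0],1],
  [[0.458,0.072,0.25],[0,0,0],1],
  [[0.458,0.072,0.35],[0,0,0],1],
])

```text
clock: 22.7
eef_pos: [0.5215, 0.3439, 0.0534]
orientation: [-179.9, 0.0, -180.0]
force: [-0.3, -0.2, -4.1]
width: 0.508
gripper_force: 62.2
```

Emit:
send_rows([
  [[0,0,0],[0,0,0],1],
  [[0,0,0],[0,0,0],1],
])

```text
clock: 22.9
eef_pos: [0.5215, 0.3443, 0.0542]
orientation: [-180.0, 0.0, -180.0]
force: [0.4, -0.5, -4.1]
width: 0.509
gripper_force: 62.2
```

```bash
python3 k.py | tail -5
```

```text
delta [-0.     -0.0027] tool [ 0.    -0.034]
side 2409 [0.5221 0.3453] 0.0002467400505356509
[0.5222 0.3453] 1399
[0.5221 0.3453] 1010
delta [-0.0011 -0.0023] tool [ 0.014 -0.029]k.py:6: RuntimeWarning: Mean of empty slice.
  print(n,len(q),np.round(f.x,4),"res",round(np.abs(f.fun).mean(),5))
  ret = ret.dtype.type(ret / rcount)
```

Emit:
send_rows([
  [[0.005,-0.008,0.05],[0,0,0],1],
  [[0.005,-0.008,0.12],[0,0,0],1],
  [[0.005,-0.008,0.2],[0,0,0],1],
  [[0.005,-0.008,0.26],[0,0,0],1],
])

```text
clock: 23.35
eef_pos: [0.5202, 0.3439, 0.0333]
orientation: [-180.0, -0.0, -179.9]
force: [-0.3, -0.4, -3.2]
width: 0.516
gripper_force: 62.2
```

Emit:
send_rows([
  [[0,0,0.05],[0,0,0],1],
  [[0,0,0.1],[0,0,0],1],
  [[0,0,0.14],[0,0,0],1],
  [[0,0,0.14],[0,0,0],1],
])

```text
clock: 23.75
eef_pos: [0.5202, 0.3439, 0.0223]
orientation: [-180.0, -0.0, -179.9]
force: [-0.4, -1.0, -3.5]
width: 0.508
gripper_force: 62.2
```

Emit:
send_rows([
  [[0,0,0.02],[0,0,0],1],
  [[0,0,0.035],[0,0,0],1],
  [[0,0,0.045],[0,0,0],1],
  [[0,0,0.045],[0,0,0],1],
])

```text
clock: 24.15
eef_pos: [0.5204, 0.3441, 0.0192]
orientation: [180.0, 0.0, -179.9]
force: [0.4, -0.0, -3.7]
width: 0.506
gripper_force: 62.2
```

Emit:
send_rows([
  [[0,0,0],[0,0,0],-0.6],
  [[0,0,0],[0,0,0],-0.6],
  [[0,0,0],[0,0,0],-0.6],
])

```text
clock: 24.45
eef_pos: [0.5208, 0.3444, 0.0196]
orientation: [180.0, 0.0, -179.9]
force: [-0.5, 0.3, 0.3]
width: 0.796
gripper_force: 0.0
```

Emit:
send_rows([
  [[0,0,-0.2],[0,0,0],-0.6],
  [[0,0,-0.6],[0,0,0],-0.6],
  [[0,0,-1],[0,0,0],-0.6],
  [[0,0,-1],[0,0,0],-0.6],
])

```text
clock: 24.85
eef_pos: [0.5234, 0.3465, 0.1049]
orientation: [179.6, 0.4, -180.0]
force: [0.1, 0.1, 0.6]
width: 0.799
gripper_force: 0.0
```

```bash
cat > v.py <<'E'
from g import *
p=bot.read_camera("wrist");W=cloud(p);s=bot.observe();print(s["clock"],s["eef_pos"])
b=(.5217,.3447);q=W[(W[...,2]>.045)&(W[...,2]<.075)&(np.hypot(W[...,0]-b[0],W[...,1]-b[1])<.026)]
h,e=np.histogram(q[:,2],40);z=e[h.argmax()];print(len(q),"top z mode",z)
m=abs(q[:,2]-z)<.003;print(annulus(q[m],.022,0,b))
E
python3 v.py
```

```text
24.9 [0.522301   0.34551024 0.1028084 ]
4143 top z mode 0.05800357210720575
(array([0.52078455, 0.34503127]), np.float64(0.0001354611138649338))
```

The good bush is fully seated on the free peg: its top is at 58 mm and it is centred. Next is the tight one.

Emit:
send_rows([
  [[0.047,-0.5,0],[0,0,0],-1],
  [[0.047,-0.93,0],[0,0,0],-1],
])

```text
clock: 25.1
eef_pos: [0.5156, 0.2691, 0.0992]
orientation: [-180.0, -0.1, -179.8]
force: [0.7, -0.2, 0.3]
width: 1.001
gripper_force: 0.0
```

Emit:
send_rows([
  [[0.047,-0.5,0],[0,0,0],-1],
  [[0.047,-0.93,0],[0,0,0],-1],
])

```text
clock: 25.3
eef_pos: [0.5119, 0.1928, 0.099]
orientation: [-179.9, -0.1, -179.9]
force: [0.3, -0.9, -1.4]
width: 0.997
gripper_force: 0.0
```

Emit:
send_rows([
  [[0.047,-0.5,0],[0,0,0],-1],
  [[0.047,-0.8,0],[0,0,0],-1],
  [[0.047,-0.93,0],[0,0,0],-1],
  [[0.047,-0.93,0],[0,0,0],-1],
  [[0.047,-0.93,0],[0,0,0],-1],
])

```text
clock: 25.8
eef_pos: [0.5097, 0.1229, 0.0992]
orientation: [179.9, 0.0, -179.8]
force: [0.5, 0.4, -0.6]
width: 0.999
gripper_force: 0.0
```

```bash
python3 g.py|tail -1; python3 g.py | head -1
```

```text
bush 3015 (array([0.51298798, 0.12404739]), np.float64(0.00016783618250737074)) 0.04290061301990782
[0.5095 0.1234 0.0992]
```

Bush at TCP+(0.0035, 0.001), so x needs +2 mm and z needs −97 mm.

Emit:
send_rows([
  [[-0.025,-0.005,0.3],[0,0,0],-1],
  [[-0.025,-0.005,0.6],[0,0,0],-1],
  [[-0.025,-0.005,0.8],[0,0,0],-1],
])

```text
clock: 26.2
eef_pos: [0.5111, 0.1224, 0.034]
orientation: [179.9, -0.0, -179.8]
force: [-0.3, 0.1, 0.1]
width: 1.0
gripper_force: 0.0
```

Emit:
send_rows([
  [[0,0,0.2],[0,0,0],-1],
  [[0,0,0.4],[0,0,0],-1],
  [[0,0,0.4],[0,0,0],-1],
])

```text
clock: 26.5
eef_pos: [0.5102, 0.1222, 0.0015]
orientation: [180.0, -0.2, -179.8]
force: [0.1, -0.4, 0.3]
width: 0.998
gripper_force: 0.0
```

Emit:
send_rows([
  [[0,0,0],[0,0,0],0.2],
  [[0,0,0],[0,0,0],0.2],
  [[0,0,0],[0,0,0],1],
  [[0,0,0],[0,0,0],1],
  [[0,0,0],[0,0,0],1],
])

```text
clock: 27.0
eef_pos: [0.5122, 0.1216, 0.0045]
orientation: [179.9, 0.1, -179.9]
force: [-0.3, 1.1, 6.0]
width: 0.507
gripper_force: 60.8
```

Emit:
send_rows([
  [[0,0,-0.2],[0,0,0],1],
  [[0,0,-0.5],[0,0,0],1],
  [[0,0,-0.8],[0,0,0],1],
  [[0,0,-1],[0,0,0],1],
])

```text
clock: 27.4
eef_pos: [0.5117, 0.1204, 0.0849]
orientation: [180.0, 0.1, -180.0]
force: [0.3, 0.3, -5.0]
width: 0.512
gripper_force: 62.1
```

Emit:
send_rows([
  [[0.046,-0.4,-0.1],[0,0,0],1],
  [[0.046,-0.93,-0.1],[0,0,0],1],
])

```text
clock: 27.6
eef_pos: [0.5085, 0.0485, 0.0929]
orientation: [179.8, 0.2, -179.6]
force: [1.7, -1.3, -4.1]
width: 0.511
gripper_force: 62.2
```

Emit:
send_rows([
  [[0.046,-0.5,0],[0,0,0],1],
  [[0.046,-0.93,0],[0,0,0],1],
])

```text
clock: 27.8
eef_pos: [0.503, -0.0311, 0.0915]
orientation: [-179.9, -0.1, 180.0]
force: [0.1, -0.9, -3.8]
width: 0.51
gripper_force: 62.2
```

Emit:
send_rows([
  [[0.046,-0.5,0],[0,0,0],1],
  [[0.046,-0.93,0],[0,0,0],1],
])

```text
clock: 28.0
eef_pos: [0.4993, -0.1053, 0.0914]
orientation: [-179.9, -0.1, 180.0]
force: [0.6, -0.8, -3.4]
width: 0.506
gripper_force: 62.2
```

Emit:
send_rows([
  [[0.046,-0.5,0],[0,0,0],1],
  [[0.046,-0.93,0],[0,0,0],1],
])

```text
clock: 28.2
eef_pos: [0.4956, -0.1797, 0.0913]
orientation: [-179.9, -0.1, 180.0]
force: [0.9, -0.1, -4.3]
width: 0.512
gripper_force: 62.2
```

Emit:
send_rows([
  [[0.046,-0.5,0],[0,0,0],1],
  [[0.046,-0.93,0],[0,0,0],1],
])

```text
clock: 28.4
eef_pos: [0.4918, -0.2542, 0.0913]
orientation: [-180.0, -0.1, 180.0]
force: [-0.5, 0.9, -3.6]
width: 0.508
gripper_force: 62.2
```

Emit:
send_rows([
  [[0.046,-0.5,0],[0,0,0],1],
  [[0.046,-0.93,0],[0,0,0],1],
  [[0.046,-0.93,0],[0,0,0],1],
  [[0.046,-0.93,0],[0,0,0],1],
])

```text
clock: 28.8
eef_pos: [0.4888, -0.327, 0.091]
orientation: [180.0, -0.0, 179.9]
force: [0.3, 0.5, -3.5]
width: 0.506
gripper_force: 62.3
```

```bash
python3 w.py w5.png scrap_in=.004
```

```text
28.85 [ 0.4894 -0.3252  0.0911] [ 1.7993e+02 -3.0000e-02 -1.7994e+02] cam [ 0.421 -0.326  0.238]
```

View pics/w5.png

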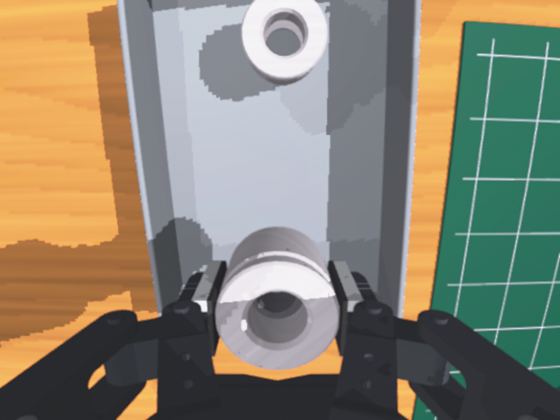

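The tight bush hangs centred between the box walls, clear of the old reject at (284,35). I'll lower and release it.

Emit:
send_rows([
  [[0,0,0.2],[0,0,0],1],
  [[0,0,0.4],[0,0,0],1],
  [[0,0,0.6],[0,0,0],1],
  [[0,0,0.75],[0,0,0],1],
  [[0,0,0.85],[0,0,0],1],
])

```text
clock: 29.4
eef_pos: [0.4899, -0.3244, 0.0223]
orientation: [179.9, -0.0, -179.8]
force: [-0.3, 0.4, -2.8]
width: 0.51
gripper_force: 62.3
```

Emit:
send_rows([
  [[0,0,0.07],[0,0,0],1],
  [[0,0,0.14],[0,0,0],1],
  [[0,0,0.19],[0,0,0],1],
  [[0,0,0.19],[0,0,0],1],
])

```text
clock: 29.8
eef_pos: [0.4897, -0.3258, 0.0077]
orientation: [180.0, -0.0, -179.9]
force: [-0.4, 0.8, -3.2]
width: 0.51
gripper_force: 62.3
```

Emit:
send_rows([
  [[0,0,0.015],[0,0,0],1],
  [[0,0,0.022],[0,0,0],1],
  [[0,0,0.022],[0,0,0],1],
])

```text
clock: 30.1
eef_pos: [0.4899, -0.326, 0.0064]
orientation: [-180.0, 0.0, -179.9]
force: [1.0, 0.3, -4.7]
width: 0.511
gripper_force: 62.3
```

Emit:
send_rows([
  [[0,0,0],[0,0,0],-0.4],
  [[0,0,0],[0,0,0],-0.4],
  [[0,0,0],[0,0,0],-0.4],
])

```text
clock: 30.4
eef_pos: [0.4903, -0.3261, 0.0066]
orientation: [-180.0, 0.1, -179.9]
force: [-0.2, -0.4, -0.1]
width: 0.7
gripper_force: 0.0
```

Emit:
send_rows([
  [[0,0,-0.3],[0,0,0],-0.4],
  [[0,0,-0.7],[0,0,0],-0.4],
  [[0,0,-1],[0,0,0],-0.4],
  [[0,0,-1],[0,0,0],-0.4],
])

```text
clock: 30.8
eef_pos: [0.4922, -0.327, 0.0897]
orientation: [-179.8, 0.4, -180.0]
force: [1.6, 0.8, -0.2]
width: 0.698
gripper_force: 0.0
```

Emit:
send_rows([
  [[0,0,-0.4],[0,0,0],-0.4],
  [[0,0,-0.7],[0,0,0],-0.4],
  [[0,0,-0.7],[0,0,0],-0.4],
])

```text
clock: 31.1
eef_pos: [0.4918, -0.3267, 0.1448]
orientation: [-179.9, 0.3, -180.0]
force: [-0.1, -0.3, -0.5]
width: 0.697
gripper_force: 0.0
```

```bash
cat > e.py <<'E'
from g import *
p=bot.read_camera("scene");save(p,"end.png")
p=bot.read_camera("top");W=cloud(p)
for n,b,lo,hi,r in(("handle",(.677,-.036),.085,.12,.009),("peg bush",(.5217,.3447),.05,.07,.022)):
    q=W[(W[...,2]>lo)&(W[...,2]<hi)&(np.hypot(W[...,0]-b[0],W[...,1]-b[1])<.03)]
    if len(q)>5: print(n,len(q),annulus(q,r,0,b),np.median(q[:,2]))
p=bot.read_camera("wrist");W=cloud(p);b=(.491,-.324)
q=W[(W[...,2]>.036)&(W[...,2]<.052)&(np.hypot(W[...,0]-b[0],W[...,1]-b[1])<.03)]
print("scrap bush",annulus(q,.022,0,b),np.median(q[:,2]),len(q))
s=bot.observe();print(s["clock"],s["eef_pos"],s["force"])
E
python3 e.py
```

```text
handle 53 (array([ 0.67960535, -0.03621353]), np.float64(0.00038989920016698295)) 0.09981940096038366
peg bush 208 (array([0.52082322, 0.3438976 ]), np.float64(0.0004976205508267677)) 0.05830044447508598
scrap bush (array([ 0.49095724, -0.32499272]), np.float64(9.384820910223574e-05)) 0.04398927963763888 2266
31.25 [ 0.48906326 -0.32577625  0.14127339] [-0.79511848  0.27115451 -0.47512969]
```

View pics/end.png

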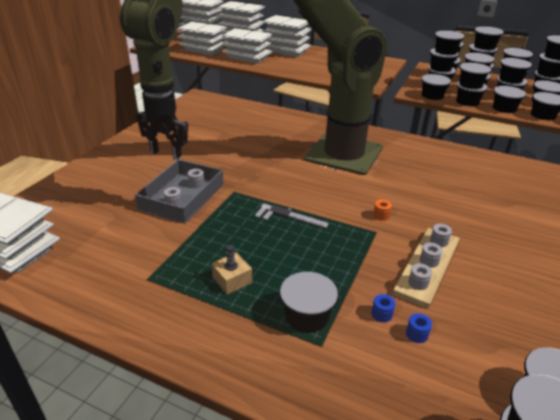

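The final picture shows the gauge upright in its block at (230,262) and three bushes on the carrier, the new one at (420,275). Two bushes are in the scrap box, the tight one at (172,194), and everything else is untouched. The measured heights agree.

```bash
python3 -c "
from workcell import bot
print(bot.hand_in())"
```

```text
the job is handed in; nothing more can be done
None
```

I handed the job in at about 31 s: the right-hand bush took the gauge to its collar and is down on the free peg, the other (never gauged, tight by elimination) is in the scrap box, and the gauge is back in its block; one grasp was redone because the fingertips measured about 35 mm farther back than specified, and the hand-in returned no verdict.

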